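# Shut and pin the forming jig

### The job

On the jeweller's bench, swing the raised upper half of the hinged aluminium jig down until it rests on its two spring posts, just ajar. Then take the steel locking pin from its wooden holder, put it nose down through the hole in the upper half into the hole of the lower half, and push it down by its handle until its collar presses the two halves fully shut. Finish while still pushing the pin down with the gripper so that the halves stay shut against the springs, and leave the steel block, the jar and the hammer where they are.

Things in the scene. Friction and masses are not known exactly. Their poses are not given: they have to be found in the camera images.
- jig: Lower half of the jig, screwed to the bench: aluminium block 150 x 110 x 40 mm (its x, y, z), a copper disc in its middle. Origin: centre of its underside, on the bench; z up. Its -x end has the pin hole and roughly faces the robot; its +x end has the hinge. Two sprung steel posts, 8 mm thick, stand 8 mm out of its top at x -55, y +/-35 mm; 6 mm high steel feet reach to y +/-82 mm.
- jig_hole (a point): Centre of the mouth of the lower half's pin hole, on its top face 40 mm above the bench (jig x = -55 mm, y = 0). The hole is vertical, 13 mm in diameter with a small chamfer, and goes right through.
- lid (a joint): Angle (rad) of the upper half about the hinge: 0 = fully shut; grows as its free end rises, limit 1.4, starts at 0.7 to 1.2. Hinge friction 0.3 N m more than carries its 0.3 kg, so it stays where left. Pushed down and let go, it is lifted by the sprung posts to about 0.055 (free end 8 mm up); holding it fully shut takes about 7 to 10 N down at its pin hole.
- lid_hinge (a point): Middle of the hinge axis, at jig x = +75 mm, 41 mm above the bench; the axis runs along the jig's y. The upper half is an aluminium plate 150 x 110 x 12 mm; from the axis its pin hole is 130 mm off, its free edge 150 mm, a 60 mm square window 33 to 93 mm. Its inner face passes through the axis, its outer face is 12 mm outside it.
- lid_hole (a point): Centre of the 14 mm pin hole on the outer (upper when shut) face of the upper half; right through, small chamfer. When shut it is 53 mm above the bench, over jig_hole. Its z is the plate's outward normal, its x points along the plate to the hinge.
- holder: Dark wooden block 70 x 70 x 45 mm fixed to the bench, with a vertical 13 mm hole in the middle in which the pin stands. Origin: centre of its underside. It is left or right of the jig; the steel block is on the other side.
- pin: Loose steel locking pin, 90 mm tall overall, about 0.11 kg, standing upright. Origin: the tip of its nose, z up along the pin. Nose tapering from 5 to 10 mm diameter over the first 9 mm; shank 10 mm diameter up to 40 mm; collar 26 mm diameter from 40 to 45 mm; round handle 18 mm diameter from 45 to 90 mm. At the start the collar rests on the holder's top, the tip 5 mm above the bench.
- pin_grip (a point): Point on the pin's axis in its handle, 72 mm above the tip.
- block: Loose plain steel bench block 65 x 65 x 30 mm, a bystander: leave alone. Origin: centre of its underside.
- jar: Loose lidded glass jar, 72 mm diameter, 100 mm high, a bystander: leave alone. Origin: centre of its underside.
- hammer: Loose hammer 240 mm long lying on the bench beyond the jig, a bystander: leave alone. Origin: middle of its underside.
Not all that is in view belongs to the job. Several things have the shape of the pin; the one meant has the colours described above. Of the things that look like the jig, the smaller one is meant.

How it is judged:
On the way, in this order (a step that is already met when the one before it is completed fails the run):
1. the upper half is swung down onto the spring posts while the pin is not yet in the jig (value of joint lid below 0.1 rad and horizontal distance between pin and jig_hole above 0.03 m), for 0.2 s.
2. the pin's nose is through the upper half and in the lower half's hole (value of joint lid below 0.1 rad and horizontal distance between pin and jig_hole below 0.005 m and z of pin in the frame of jig below 0.034 m), for 0.1 s.
At the end, for the whole second after the job is handed in: The upper half is fully shut (hinge angle below 0.018 rad), the pin stands in both holes (tip within 5 mm of the hole's axis and at most 18 mm above the bench, tilted less than 0.12 rad), and the robot is still pushing or gripping the pin with more than 3 N (value of joint lid below 0.018 rad and horizontal distance between pin and jig_hole below 0.005 m and z of pin in the frame of jig below 0.018 m and angle between pin's own z axis and vertical below 0.12 rad and contact force between any of the fingers, the arm and pin above 3 N); the arm keeps its last pose, push and grip.
It fails at once if the steel block, jar or hammer is moved by more than 20 mm (distance of any of block, jar, hammer from where it was at the start of the episode above 0.02 m).
It also fails if it takes over 51 s, if anything falls off the work surface, if the arm or the gripper's body presses on something with over 40 N, if the wrist force passes 120 N, or if a joint passes its speed limit or range.

### The arm

A 7-joint arm with a two-finger parallel gripper is mounted at the origin on the work surface. World frame = base frame: x ahead of the robot, y to its left, z up, the work surface at z = 0. Lengths are in m, angles in rad, forces in N, time in s.
With the tool pointing down it reaches from about 0.4 to 0.875 m from the base axis. Payload 19.3 kg.
Tool frame: the origin (TCP) lies midway between the tips of the shut fingers; the grasp point (between the pads) lies 19 mm behind it; z points along the fingers, y is the line along which they close (so a half turn about z gives the same grasp; the last joint's range is limited). The gripper opens to 85 mm and grips with 20 to 120 N. Pads are 22 mm wide; open, the fingers measure 114 mm over their backs; the gripper's body (76 mm by 85 mm) begins 54 mm behind the grasp point. The pads swing forward as they close: fully open they stand 13 mm farther back than shut.
Start: joints at [1.104, 0.521, -0.036, 1.599, 0.021, 1.021, -0.113], TCP at [0.242, -0.576, 0.231] pointing down, gripper open.
Joint ranges: [-2.91, 2.91], [-0.3, 2.13], [-1.5, 1.42], [0.17, 2.43], [-1.26, 4.41], [0.16, 1.93], [-2.52, 2.52]. Speed limits (rad/s): [1.89, 1.89, 2.39, 2.39, 3.01, 3.01, 3.01].

### API

Orientations are given as [roll, pitch, yaw] about the fixed x, y, z axes, in that order (R = Rz(yaw) Ry(pitch) Rx(roll)).
In Python, from workcell import * gives the robot as it stands.
- The arm moves only by the shell command python3 -m creep 'ROWS' [FORCE]. ROWS is JSON, a list that holds one entry, the list of rows, each a list of 7 numbers: the closure, from -1 (fully open) to 1 (shut), then the shift along the tool's x, y, z in m, then the turn, a rotation vector about the tool's x, y, z in degrees. A call has 1 to 10 rows; each row shifts and turns the commanded pose from where the row before left it, along the tool's axes as they then stand; what a row does not reach is not made up. A row lasts 1/10 s, in which the tool goes at most 50 mm and 8.59 degrees, less where a joint would pass 70% of its speed; a pose out of reach is approached as far as the arm can. A call is refused whole if a number of a shift passes 0.05 or a number of a turn 8.59, either way. A call with a gripper value outside its range is refused whole. The fingers move at their own pace and stop on an object; FORCE is the grip in N (left out, the last holds). Time passes only in rows, so rows that do not move let the fingers close. It gives the time, the measured TCP pose, the force, the opening and the grip force at its end, in the units of the state.
- observe(): the state, without advancing time (a new reading comes with each control period).
- grab_frame(name): name is "scene" or "top" or "wrist"; returns a dict with "image" (480x640x3 uint8, red, green, blue), "range_z" (480x640 float32, m along the optical axis (not along the pixel's ray), 0 where there is no reading), "fx", "fy", "cx", "cy" (pixels), "R" (3x3) and "t" (3): a world point X has camera coordinates R X + t; the wrist camera has in their place "T_tool_cam" (4x4, takes a point from camera to tool coordinates, whose origin is the TCP and whose axes are the flange's). Camera axes: x right, y down, z forward; pixel columns grow to the right and rows downward; lengths in m; the calibration is good to about 2 mm. A picture is of the moment at which its call begins: read the wrist's pose just before it.
- job_done(): hands the job in; it is judged then, once.
Trained networks look in a picture, given as the dict that the camera call returned (one of the last four; its "shot" number tells which), for a name from the list of things; names that differ only in an ending like _2 or _b are one class to them, and where a whole thing is asked for, a point or a joint stands for the part that bears it (a point fixed in the world has none). Each returns a list of dicts, best first, with "confidence" (0 to 1); they miss things now and then, are a little off and sometimes report something else, mostly with a low value. They report only what shows in the picture. A call takes as long as a camera call. They do not tell look-alikes from the thing itself.
- find_in(picture, thing): "extent" ([centre column, centre row, width, height] in pixels, round what is visible of it).
- outline_of(picture, thing): "region" (480x640 bool, what is visible of it) and "extent" ([centre column, centre row, width, height] in pixels, round what is visible of it).
- tip_of(picture, thing): "position" ([column, row] in pixels: a listed point, or the origin of a listed thing).
The state is a dict: "clock": time; "qpos": joint angles; "qd": joint speeds; "joint_efforts": joint torques, N m; "position": TCP position; "tool_rot": TCP orientation; "force": force on the tool from outside, world axes, zero at the start; "moment": the same for the moment, N m; "grip_width": finger opening in m; "finger_force": force on a finger pad.
Only numpy, scipy, OpenCV 4.12 (cv2) and the standard library are available. Lean on these libraries where they do the work, as an engineer would, in place of code of your own. Each camera call takes 0.05 s, during which the arm holds its last target. There are 200 camera calls.

## Working session

There is one attempt and no reset: what is moved stays moved. The work goes in short steps, Python scripts to look and compute and a shell command to move; the robot and the scene stay as the last step left them, time stands still between calls to the robot, and variables do not carry over. Pictures are saved under pics/ and viewed, at most 10 in all, crops included, and the job is handed in when it is done.

```bash
mkdir -p pics; ls
cat > h.py <<'E'
from workcell import *
import numpy as np, cv2
from scipy.spatial.transform import Rotation as Ro
def w(p,px,z=None,s=None):
    """pixel -> world via depth"""
    u,v=px; i,j=int(round(v)),int(round(u))
    d=p["range_z"][max(i-2,0):i+3,max(j-2,0):j+3]; d=d[d>0]; d=np.median(d) if len(d) else 0
    ray=np.array([(u-p["cx"])/p["fx"],(v-p["cy"])/p["fy"],1])
    if "R" in p: R=p["R"].T; t=-R@p["t"]
    else:
        T=np.array(p["T_tool_cam"]); Rt=Ro.from_euler('xyz',s["tool_rot"]).as_matrix()
        R=Rt@T[:3,:3]; t=Rt@T[:3,3]+np.array(s["position"])
    if z is not None:
        r=R@ray; d=(z-t[2])/r[2]
    return R@(ray*d)+t
E
python3 - <<'E'
from h import *
s=observe(); print({k:np.round(v,3) for k,v in s.items()})
for n in("scene","top"):
    p=grab_frame(n); cv2.imwrite(f"pics/{n}1.png",p["image"][:,:,::-1])
    for t in("jig","holder","pin","lid","block","jar","hammer"):
        for r in find_in(p,t)[:4]: print(n,t,round(r["confidence"],2),np.round(r["extent"]),np.round(w(p,r["extent"][:2]),3))
    for t in("jig_hole","lid_hole","lid_hinge","pin_grip","pin"):
        for r in tip_of(p,t)[:4]: print(n,"tip",t,round(r["confidence"],2),np.round(r["position"]),np.round(w(p,r["position"]),3))
E
```

```text
pics
{'clock': np.float64(0.0), 'qpos': array([ 1.104,  0.522, -0.036,  1.6  ,  0.021,  1.021, -0.113]), 'qd': array([ 0.001,  0.003, -0.001,  0.001, -0.   ,  0.   ,  0.001]), 'joint_efforts': array([-1.0000e-03, -9.2713e+01,  1.9790e+00, -3.6994e+01,  1.8000e-02,
        8.0000e-03,  0.0000e+00]), 'position': array([ 0.241, -0.576,  0.231]), 'tool_rot': array([-3.14 ,  0.   ,  0.397]), 'force': array([ 0.719, -0.063,  0.073]), 'moment': array([-0.015,  0.007, -0.019]), 'finger_force': np.float64(0.0), 'grip_width': np.float64(0.085)}
scene jig 0.96 [318. 271.  96. 110.] [ 0.565 -0.004  0.04 ]
scene jig 0.81 [307. 201.  99.  78.] [0.383 0.08  0.068]
scene holder 0.71 [146. 292.  49.  44.] [ 0.442 -0.314  0.045]
scene pin 0.8 [165. 314.  18.  36.] [ 0.525 -0.3    0.058]
scene pin 0.62 [139. 277.  17.  27.] [ 0.429 -0.315  0.078]
scene pin 0.54 [188. 267.  17.  33.] [ 0.433 -0.224  0.059]
scene lid 0.95 [324. 262.  82.  98.] [0.549 0.021 0.04 ]
scene lid 0.59 [303. 191. 103.  58.] [0.327 0.102 0.055]
scene block 0.86 [402. 201.  30.  25.] [0.461 0.304 0.028]
scene jar 0.86 [184. 414.  
[... 1368 characters left out ...]
[216. 160. 111.  38.] [0.766 0.23  0.001]
top tip jig_hole 0.59 [330. 259.] [ 0.53  -0.034  0.036]
top tip lid_hole 0.85 [272. 393.] [0.255 0.084 0.001]
top tip lid_hole 0.81 [326. 227.] [ 0.574 -0.024  0.134]
top tip lid_hinge 0.74 [245. 311.] [0.418 0.134 0.069]
top tip lid_hinge 0.72 [314. 202.] [0.65  0.002 0.058]
top tip lid_hinge 0.3 [220. 172.] [0.73  0.215 0.019]
top tip pin_grip 0.76 [462. 264.] [ 0.514 -0.295  0.087]
top tip pin_grip 0.49 [425. 305.] [ 0.432 -0.218  0.088]
top tip pin_grip 0.45 [472. 311.] [ 0.42  -0.308  0.092]
top tip pin 0.75 [461. 315.] [ 0.416 -0.301  0.046]
top tip pin 0.72 [454. 269.] [ 0.511 -0.292  0.044]
top tip pin 0.54 [419. 311.] [ 0.422 -0.214  0.056]
```

Run:
```python
import cv2
a=cv2.imread("pics/scene1.png");b=cv2.imread("pics/top1.png")
x=cv2.resize(a[150:450,90:490],(800,600));cv2.imwrite("pics/sc.png",x)
y=cv2.resize(b[140:440,120:520],(800,600));cv2.imwrite("pics/tc.png",y)
```

```text
(no output)
```

View pics/sc.png

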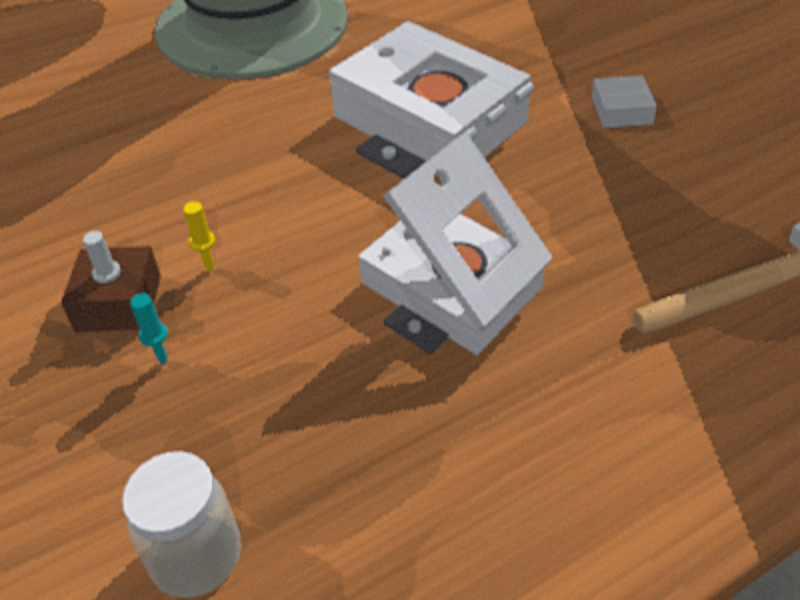

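View pics/tc.png

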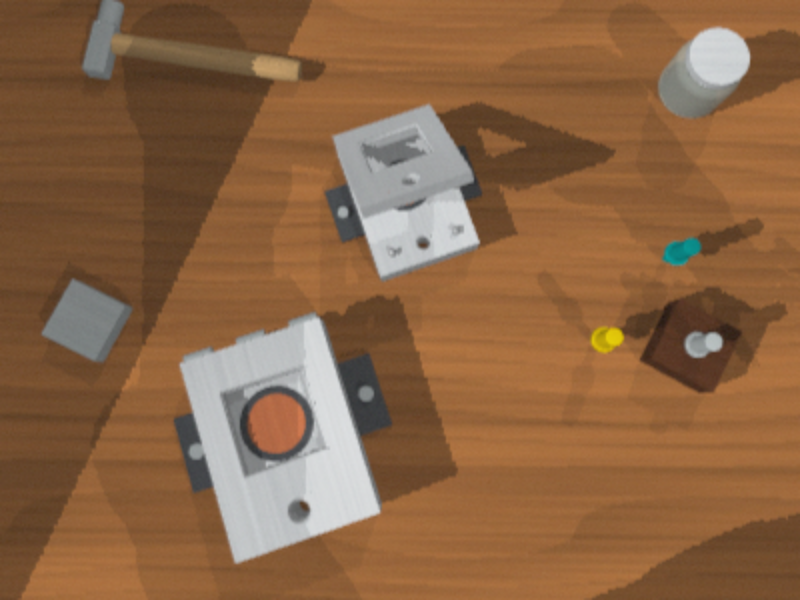

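Scene crop: the small jig with its lid raised is at scene (320,265). The larger, shut look-alike is at (307,201). Candidates for the pin are steel in the dark holder (139,277), yellow (188,267) and teal (165,314). I choose the steel one. In the top crop it sits in the wooden holder at (470,314).

Run:
```python
from h import *
for n in("scene","top"):
    p=grab_frame(n)
    for t,z in(("jig_hole",.04),("lid_hinge",.041+.008),("pin_grip",.077),("pin",.045)):
        for r in tip_of(p,t)[:4]: print(n,t,round(r["confidence"],2),np.round(r["position"]),np.round(w(p,r["position"],z),4))
    o=[r for r in outline_of(p,"lid") if abs(w(p,r["extent"][:2])[0]-.56)<.07]
    if o:
        m=o[0]["region"]; P=np.array([w(p,(u,v)) for v,u in np.argwhere(m)]); P=P[P[:,2]>.06]
        for _ in range(6):
            c=P.mean(0); nrm=np.linalg.svd(P-c)[2][2]; nrm*=np.sign(nrm[2]); d=(P-c)@nrm; P=P[abs(d)<max(.004,1.5*np.median(abs(d)))]
        top=P[np.argsort(P[:,2])[-20:]]
        print(n,"lid c",c.round(4),"n",nrm.round(3),"angle",np.arccos(nrm[2]).round(3),"yaw",np.arctan2(-nrm[1],-nrm[0]).round(3),"max",top.mean(0).round(3),len(P))
    if n=="scene": cv2.imwrite("pics/pincrop.png",cv2.resize(p["image"][250:350,100:220,::-1],(720,600)))
```

```text
scene jig_hole 0.87 [296. 269.] [ 0.5366 -0.0368  0.04  ]
scene jig_hole 0.72 [282. 181.] [0.2423 0.0897 0.04  ]
scene lid_hinge 0.86 [335. 209.] [0.4224 0.1329 0.049 ]
scene lid_hinge 0.82 [346. 295.] [0.6542 0.0035 0.049 ]
scene pin_grip 0.86 [128. 323.] [ 0.5277 -0.36    0.077 ]
scene pin_grip 0.66 [140. 273.] [ 0.4201 -0.3115  0.077 ]
scene pin_grip 0.66 [195. 248.] [ 0.4071 -0.1976  0.077 ]
scene pin 0.88 [192. 282.] [ 0.4622 -0.2295  0.045 ]
scene pin 0.75 [147. 298.] [ 0.4575 -0.3173  0.045 ]
scene pin 0.65 [162. 324.] [ 0.5328 -0.3117  0.045 ]
scene pin 0.18 [402. 205.] [0.4883 0.2775 0.045 ]
scene lid c [ 0.5972 -0.0137  0.1108] n [0.654 0.233 0.72 ] angle 0.767 yaw -2.799 max [ 0.554 -0.024  0.152] 2711
top jig_hole 0.77 [329. 256.] [ 0.5367 -0.031   0.04  ]
top jig_hole 0.74 [269. 392.] [0.2617 0.0843 0.04  ]
top lid_hinge 0.8 [312. 200.] [0.6563 0.0056 0.049 ]
top lid_hinge 0.62 [246. 310.] [0.4206 0.137  0.049 ]
top pin_grip 0.78 [483. 294.] [ 0.4546 -0.3373  0.077 ]
top pin_grip 0.65 [398. 343.] [ 0.3585 -0.1652  0.077 ]
top pin_grip 0.63 [474. 314.] [ 0.4157 -0.3161  0.077 ]
top pin_grip 0.44 [327. 240.] [ 0.5625 -0.0266  0.077 ]
top pin 0.66 [416. 311.] [ 0.422  -0.2094  0.045 ]
top pin 0.54 [462. 315.] [ 0.4161 -0.3026  0.045 ]
top lid c [ 0.5907 -0.014   0.1154] n [0.652 0.235 0.721] angle 0.766 yaw -2.796 max [ 0.554 -0.025  0.152] 1645
```

View pics/pincrop.png

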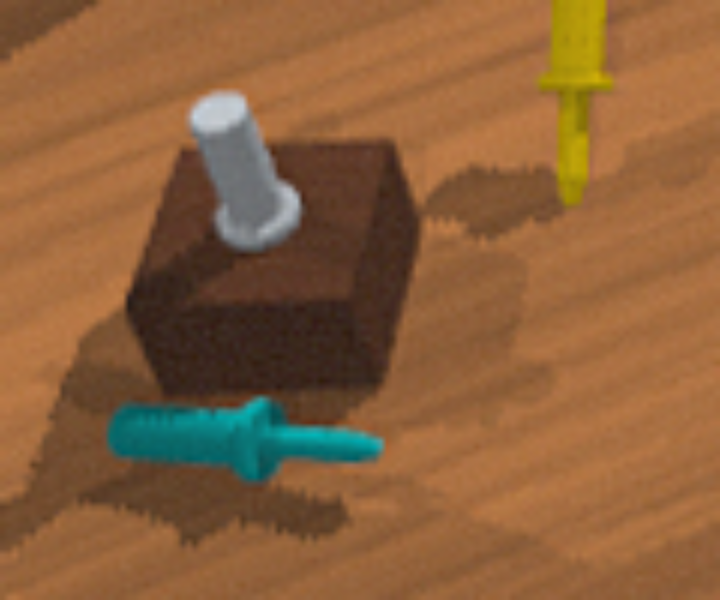

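The crop confirms the bright steel pin upright in the dark holder (scene (140,277)). The yellow and teal decoys are toppling by themselves. Next, move over the lid with the fingers shut.

```bash
python3 -m creep '[[[1,0.032,-0.0256,0,0,0,3],[1,0.032,-0.0256,0,0,0,0],[1,0.032,-0.0256,0,0,0,0],[1,0.032,-0.0256,0,0,0,0],[1,0.032,-0.0256,0,0,0,0],[1,0.032,-0.0256,0,0,0,0],[1,0.032,-0.0256,0,0,0,0],[1,0.032,-0.0256,0,0,0,0]]]' 40
python3 -m creep '[[[1,0.032,-0.0256,0,0,0,0],[1,0.032,-0.0256,0,0,0,0],[1,0.032,-0.0256,0,0,0,0],[1,0.032,-0.0256,0,0,0,0],[1,0.032,-0.0256,0,0,0,0],[1,0.032,-0.0256,0,0,0,0],[1,0.032,-0.0256,0,0,0,0],[1,0,0,0,0,0,0],[1,0,0,0,0,0,0]]]'
python3 - <<'E'
from h import *
s=observe();p=grab_frame("top")
for t in("lid","pin","jar","holder"):
    for r in find_in(p,t)[:4]: print(t,round(r["confidence"],2),np.round(r["extent"]),np.round(w(p,r["extent"][:2]),3))
print(s["clock"],s["position"],s["tool_rot"])
E
```

```text
clock: 2.7
position: [0.4122, -0.2947, 0.2315]
tool_rot: [3.141, -0.0, 0.344]
force: [0.4, -0.3, -0.8]
grip_width: 0.0001
finger_force: 0.0
clock: 3.6
position: [0.5619, -0.0511, 0.2311]
tool_rot: [-3.141, 0.0, 0.346]
force: [-0.1, -1.0, 0.2]
grip_width: -0.0001
finger_force: 0.0
lid 0.72 [260. 361.  98. 119.] [0.321 0.104 0.054]
lid 0.68 [302. 226.  29.  47.] [0.582 0.023 0.113]
pin 0.62 [302. 223.  32.  50.] [0.59  0.023 0.106]
jar 0.79 [473. 175.  40.  42.] [ 0.697 -0.325  0.1  ]
3.6 [ 0.56190786 -0.05112821  0.23105597] [-3.14139945e+00  3.92263429e-04  3.45972708e-01]
```

```bash
python3 -m creep '[[[1,0.031,-0.023,0.02,0,0,0],[1,0,0,0.03,0,0,0],[1,0,0,0.03,0,0,0],[1,0,0,0.01,0,0,0],[1,-0.0115,0,0.013,0,0,0],[1,-0.0115,0,0.013,0,0,0],[1,-0.0075,0,0.015,0,0,0],[1,-0.0075,0,0.015,0,0,0]]]'
python3 -m creep '[[[1,-0.003,0,0.015,0,0,0],[1,-0.003,0,0.013,0,0,0],[1,0,0,0,0,0,0],[1,0,0,0,0,0,0]]]'
```

```text
clock: 4.65
position: [0.5477, -0.0334, 0.0859]
tool_rot: [3.141, -0.001, 0.343]
force: [1.1, 0.9, 0.6]
grip_width: -0.0001
finger_force: 0.5
clock: 5.05
position: [0.542, -0.0352, 0.0582]
tool_rot: [3.141, 0.0, 0.344]
force: [-1.4, -2.1, 2.7]
grip_width: 0.0002
finger_force: 1.5
```

```bash
python3 -m creep '[[[1,0,0,0,0,0,0],[1,0,0,-0.03,0,0,0],[1,0,0,-0.045,0,0,0],[1,-0.03,0,-0.045,0,0,0],[1,-0.03,0,-0.03,0,0,0],[-0.2,0,0,0,0,0,0],[-0.2,0,0,0,0,0,0]]]'
python3 - <<'E'
from h import *
for n in("wrist","scene","top"):
    s=observe();p=grab_frame(n);
    if n=="wrist":cv2.imwrite("pics/w1.png",p["image"][:,:,::-1])
    for t,z in(("jig_hole",.04),("lid_hole",.06),("lid_hinge",.049)):
        for r in tip_of(p,t)[:2]: print(n,t,round(r["confidence"],2),np.round(r["position"]),np.round(w(p,r["position"],z,s),4))
    for r in outline_of(p,"lid")[:2]: 
        P=np.array([w(p,(u,v),None,s) for v,u in np.argwhere(r["region"])[::4]]);P=P[P[:,2]>.045]; 
        print(n,r["extent"],P.mean(0).round(3), P[:,2].max().round(3))
E
```

```text
clock: 5.75
position: [0.4879, -0.0542, 0.2052]
tool_rot: [3.14, -0.002, 0.344]
force: [-0.2, 0.8, 0.4]
grip_width: 0.0283
finger_force: 0.0
wrist jig_hole 0.68 [314. 177.] [ 0.5269 -0.0365  0.04  ]
wrist jig_hole 0.58 [118. 392.] [0.2461 0.0833 0.04  ]
wrist lid_hole 0.89 [109. 401.] [0.2525 0.0822 0.06  ]
wrist lid_hole 0.67 [315. 181.] [ 0.5264 -0.0382  0.06  ]
wrist lid_hinge 0.94 [ 87. 229.] [0.4169 0.1377 0.049 ]
wrist [90.4, 324.4, 180.8, 195.8] [0.352 0.118 0.067] 0.274
wrist [314.9, 101.1, 147.1, 202.2] [ 0.582 -0.017  0.056] 0.06
scene jig_hole 0.97 [293. 263.] [ 0.5182 -0.0335  0.04  ]
scene jig_hole 0.77 [282. 178.] [0.23   0.0949 0.04  ]
scene lid_hole 0.97 [295. 258.] [ 0.5247 -0.0315  0.06  ]
scene lid_hole 0.72 [285. 178.] [0.2617 0.0883 0.06  ]
scene lid_hinge 0.95 [347. 295.] [0.6541 0.0072 0.049 ]
scene lid_hinge 0.92 [338. 209.] [0.4242 0.1385 0.049 ]
scene [315.8, 275.6, 97.3, 71.7] [ 0.581 -0.021  0.056] 0.061
scene [308.8, 191.3, 87.4, 59.6] [0.346 0.104 0.068] 0.247
top lid_hole 0.6 [271. 394.] [0.2609 0.078  0.06  ]
top lid_hinge 0.64 [248. 313.] [0.4158 0.1327 0.049 ]
top [260.5, 360.9, 96.0, 118.0] [0.321 0.102 0.069] 0.071
top [301.1, 236.0, 23.1, 54.8] [0.576 0.035 0.083] 0.55
```

View pics/w1.png

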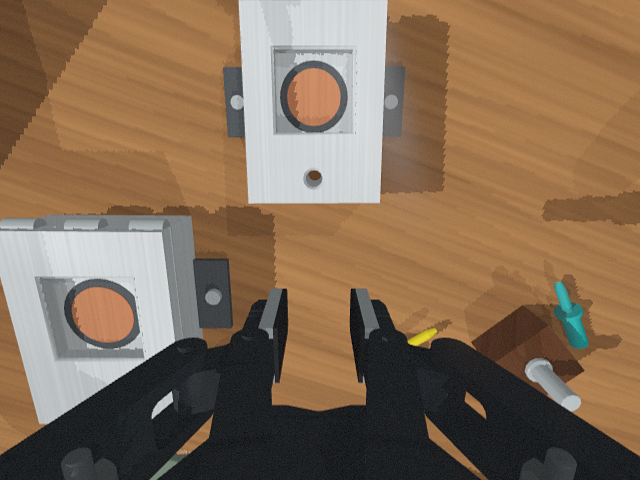

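The lid is down on its posts, with the hole at wrist (314,178). The pin stands in its holder at (550,385), the yellow decoy lies at (423,338) and the teal one leans at (572,315). Next, move towards the pin for a close look.

```bash
python3 -m creep '[[[-0.2,-0.029,0.031,0,0,0,0],[-0.2,-0.029,0.031,0,0,0,0],[-0.2,-0.029,0.031,0,0,0,0],[-0.2,-0.029,0.031,0,0,0,0],[-0.2,-0.029,0.031,0,0,0,0],[-0.2,-0.029,0.031,0,0,0,0],[-0.2,-0.029,0.031,0,0,0,0],[-0.2,0,0,0,0,0,0],[-0.2,0,0,0,0,0,0]]]'
python3 - <<'E'
from h import *
s=observe();p=grab_frame("wrist");cv2.imwrite("pics/w2.png",p["image"][:,:,::-1])
print(s["position"],s["tool_rot"])
for t,z in(("pin_grip",.077),("pin",.045),("holder",0)):
    for r in tip_of(p,t)[:3]: print(t,round(r["confidence"],2),np.round(r["position"]),np.round(w(p,r["position"],z,s),4),np.round(w(p,r["position"],None,s),4))
for r in outline_of(p,"pin")[:3]:
    P=np.array([w(p,(u,v),None,s) for v,u in np.argwhere(r["region"])]); 
    T=P[P[:,2]>P[:,2].max()-.008]
    print(r["extent"],r["confidence"],"top",T.mean(0).round(4),T.min(0).round(3),T.max(0).round(3),len(T))
E
```

```text
clock: 7.4
position: [0.3692, -0.3275, 0.2038]
tool_rot: [-3.141, 0.0, 0.342]
force: [-0.0, 0.2, 0.5]
grip_width: 0.0512
finger_force: 0.0
[ 0.36921522 -0.32748121  0.20383392] [-3.14148843e+00  5.31587515e-06  3.42434263e-01]
pin_grip 0.88 [324. 164.] [ 0.4231 -0.3136  0.077 ] [ 0.424 -0.313  0.094]
pin_grip 0.86 [389. 136.] [ 0.4582 -0.3519  0.077 ] [ 0.463  -0.3623  0.0184]
pin_grip 0.84 [163. 178.] [ 0.3718 -0.2006  0.077 ] [ 0.3577 -0.1779  0.0182]
pin 0.77 [217. 126.] [ 0.4207 -0.2209  0.045 ] [ 0.4184 -0.2081 -0.0009]
pin 0.73 [324. 160.] [ 0.425 -0.313  0.045] [ 0.4268 -0.3116  0.094 ]
pin 0.6 [354.  57.] [ 0.5064 -0.3087  0.045 ] [ 0.5171 -0.3093 -0.001 ]
holder 0.7 [329. 158.] [ 0.4261 -0.3184  0.    ] [ 0.4289 -0.3146  0.0941]
[182.7, 160.7, 75.5, 66.6] 0.93 top [ 0.3796 -0.1912  0.0187] [ 0.342 -0.215  0.017] [ 0.417 -0.166  0.025] 1010
[325.4, 164.1, 33.1, 31.1] 0.77 top [ 0.4232 -0.3154  0.0936] [ 0.414 -0.324  0.086] [ 0.432 -0.307  0.094] 477
[378.8, 106.5, 55.8, 98.8] 0.68 top [ 0.4812 -0.3425  0.0186] [ 0.452 -0.376  0.016] [ 0.511 -0.309  0.024] 1125
```

View pics/w2.png

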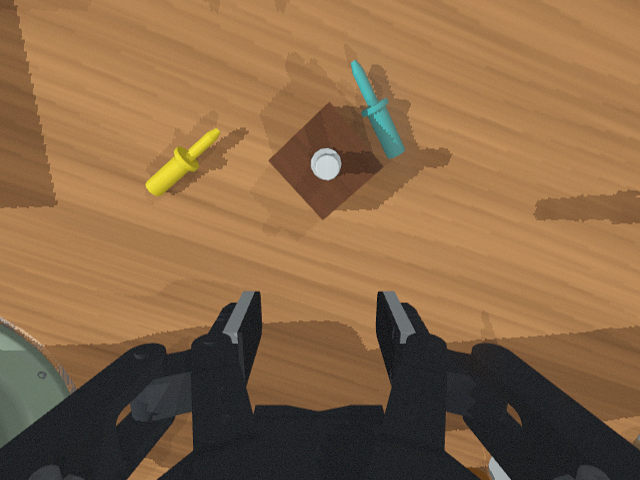

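The steel pin top is at wrist (325,164), with both decoys lying clear of the fingers. Grasp it.

```bash
python3 -m creep '[[[-0.2,0.028,0.0034,0,0,0,0],[-0.2,0.027,0.0034,0,0,0,0],[-0.2,0,0,0.04,0,0,0],[-0.2,0,0,0.04,0,0,0],[-0.2,0,0,0.04,0,0,0],[-0.2,0,0,0.024,0,0,0],[-0.2,0,0,0,0,0,0]]]'
python3 -m creep '[[[1,0,0,0,0,0,0],[1,0,0,0,0,0,0],[1,0,0,0,0,0,0],[1,0,0,0,0,0,0],[1,0,0,0,0,0,0]]]' 70
```

```text
clock: 8.35
position: [0.4227, -0.313, 0.0573]
tool_rot: [-3.138, 0.003, 0.346]
force: [-0.1, 0.4, 1.6]
grip_width: 0.0509
finger_force: 0.0
clock: 8.85
position: [0.4246, -0.3151, 0.0616]
tool_rot: [3.14, -0.002, 0.344]
force: [-0.7, 0.7, 6.7]
grip_width: 0.0163
finger_force: 68.1
```

```bash
python3 -m creep '[[[1,0,0,-0.02,0,0,0],[1,0,0,-0.035,0,0,0],[1,0,0,-0.035,0,0,0],[1,0,0,-0.02,0,0,0],[1,0,0,0,0,0,0]]]'
python3 -m creep '[[[1,0.02,-0.0325,0,0,0,0],[1,0.02,-0.0325,0,0,0,0],[1,0.02,-0.0325,0,0,0,0],[1,0.02,-0.0325,0,0,0,0],[1,0.02,-0.0325,0,0,0,0],[1,0.02,-0.0325,0,0,0,0],[1,0.02,-0.0325,0,0,0,0],[1,0,0,0,0,0,0],[1,0,0,0,0,0,0]]]'
python3 - <<'E'
from h import *
s=observe();p=grab_frame("wrist");cv2.imwrite("pics/w3.png",p["image"][:,:,::-1])
print(s["position"],s["tool_rot"])
for q in (p,grab_frame("scene")):
  for t,z in(("lid_hole",.06),("lid_hinge",.049),("pin_grip",None),("pin",None)):
    for r in tip_of(q,t)[:3]: print(t,round(r["confidence"],2),np.round(r["position"]),np.round(w(q,r["position"],z,s),4))
  if q is not p: cv2.imwrite("pics/s3.png",cv2.resize(q["image"][150:330,180:420,::-1],(800,600)))
E
```

```text
clock: 9.35
position: [0.4251, -0.3157, 0.1738]
tool_rot: [3.137, -0.004, 0.344]
force: [1.4, -0.6, -0.5]
grip_width: 0.0163
finger_force: 68.3
clock: 10.25
position: [0.4787, -0.0527, 0.1699]
tool_rot: [3.141, -0.0, 0.346]
force: [0.1, -0.1, -0.9]
grip_width: 0.0166
finger_force: 68.5
[ 0.47866495 -0.05272294  0.16993541] [ 3.14148164e+00 -1.45159637e-04  3.46254146e-01]
lid_hole 0.76 [319. 171.] [ 0.5279 -0.0359  0.06  ]
lid_hinge 0.83 [ 59. 227.] [0.4173 0.1402 0.049 ]
pin_grip 0.8 [607. 343.] [ 0.4661 -0.3552  0.0177]
pin_grip 0.73 [316. 326.] [ 0.4853 -0.0504  0.1993]
pin 0.74 [591. 285.] [ 0.5109 -0.3251 -0.0013]
pin 0.65 [315. 270.] [ 0.4808 -0.0505  0.1305]
pin 0.45 [320. 170.] [ 0.5245 -0.0384 -0.0008]
lid_hole 0.62 [295. 261.] [ 0.5318 -0.0364  0.06  ]
lid_hole 0.59 [282. 178.] [0.2565 0.0817 0.06  ]
lid_hinge 0.86 [337. 208.] [0.4215 0.1386 0.049 ]
lid_hinge 0.8 [347. 297.] [0.6584 0.0043 0.049 ]
pin_grip 0.94 [130. 325.] [ 0.4734 -0.363   0.0115]
pin_grip 0.67 [202. 256.] [ 0.3737 -0.1816  0.02  ]
pin_grip 0.54 [268. 196.] [ 0.4911 -0.0621  0.2055]
pin 0.65 [166. 327.] [ 5.028e-01 -3.056e-01  1.000e-04]
pin 0.63 [192. 276.] [ 0.4005 -0.217   0.0008]
pin 0.6 [271. 227.] [ 0.3521 -0.0028  0.0063]
```

View pics/w3.png

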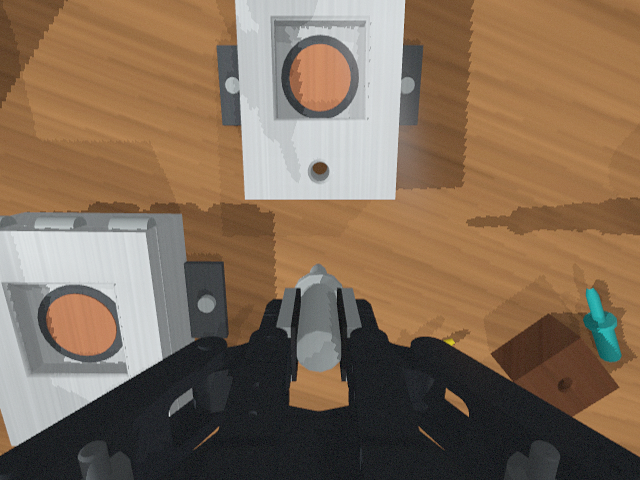

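View pics/s3.png

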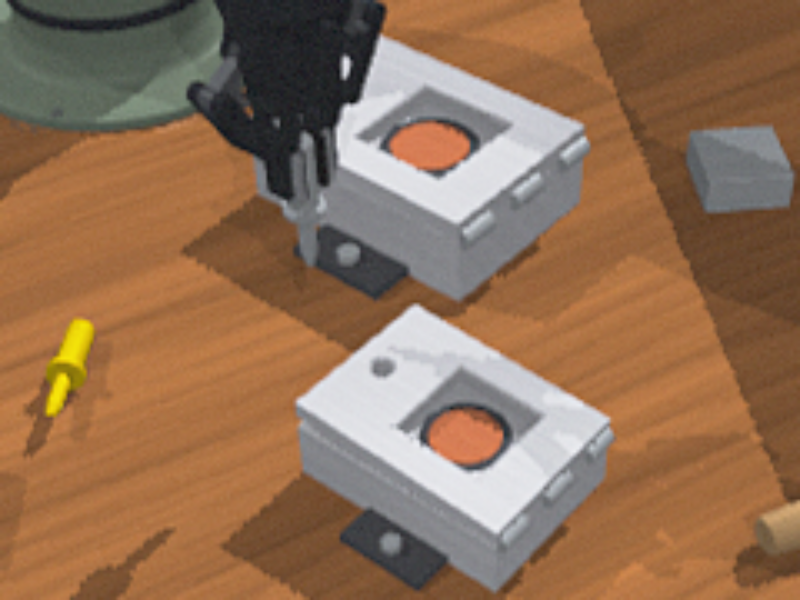

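Pin held upright, tip at wrist (318,266); the lid hole is at (319,171), and the holder hole is empty. Work out the tip and hole offset.

Run:
```python
from h import *
s=observe();p=grab_frame("wrist");g=cv2.cvtColor(p["image"],cv2.COLOR_RGB2GRAY)
b=(g[150:192,300:340]<g[150:192,300:340].max()-55).astype(np.uint8)
n,l,st,c=cv2.connectedComponentsWithStats(b); i=1+np.argmax(st[1:,4]); print(st[i],c[i]+[300,150])
h=w(p,c[i]+[300,150],.06,s); 
tip=w(p,(318,268),s["position"][2]-.055,s)
psi=s["tool_rot"][2]; A=np.array([[np.cos(psi),np.sin(psi)],[np.sin(psi),-np.cos(psi)]])
P=np.array([w(p,(u,v),None,s) for v in range(285,360) for u in range(308,330)]); P=P[(P[:,2]>.14)]
print("hole",h,"tip tool xy",A@(tip-s["position"])[:2],"hole tool xy",A@(h-s["position"])[:2],"handle pts",A@(np.median(P,0)-s["position"])[:2],np.percentile(P[:,2],[5,95]))
for r in tip_of(p,"lid_hole")[:1]: print(r["position"])
```

```text
[  7  11  21  21 344] [316.94767442 170.88081395]
hole [ 0.52725999 -0.03577614  0.06      ] tip tool xy [-0.00182771  0.00048518] hole tool xy [ 0.05176523 -0.00039364] handle pts [0.00551769 0.00130626] [0.16410922 0.20240299]
[322.5, 172.3]
```

```bash
python3 -m creep '[[[1,0.02,0,0,0,0,0],[1,0.02,0,0,0,0,0],[1,0.0135,0,0.01,0,0,0],[1,0,0,0.02,0,0,0],[1,0,0,0.01,0,0,0],[1,0,0,0,0,0,0]]]'
python3 - <<'E'
from h import *
s=observe();p=grab_frame("wrist");im=p["image"][:,:,::-1]
cv2.imwrite("pics/w4.png",cv2.resize(im[200:350,220:420],(800,600),interpolation=cv2.INTER_CUBIC))
q=grab_frame("scene");cv2.imwrite("pics/s4.png",cv2.resize(q["image"][180:300,230:390,::-1],(800,600),interpolation=cv2.INTER_CUBIC))
print(s["position"])
T=np.array(p["T_tool_cam"])
def pr(t):
    c=np.linalg.inv(T)@np.r_[t,1]; return (p["fx"]*c[0]/c[2]+p["cx"],p["fy"]*c[1]/c[2]+p["cy"])
print("axis pt at lid top",pr([0,0,s["position"][2]-.06]),"tip",pr([0,0,.0566]))
E
```

```text
clock: 11.45
position: [0.5281, -0.0353, 0.1287]
tool_rot: [-3.141, 0.002, 0.344]
force: [-0.8, -0.0, -0.4]
grip_width: 0.0164
finger_force: 68.5
[ 0.52810297 -0.03532095  0.1287415 ]
axis pt at lid top (np.float64(317.2882218587119), np.float64(257.8999671846937)) tip (np.float64(317.20803136686646), np.float64(264.2697681776278))
```

View pics/w4.png

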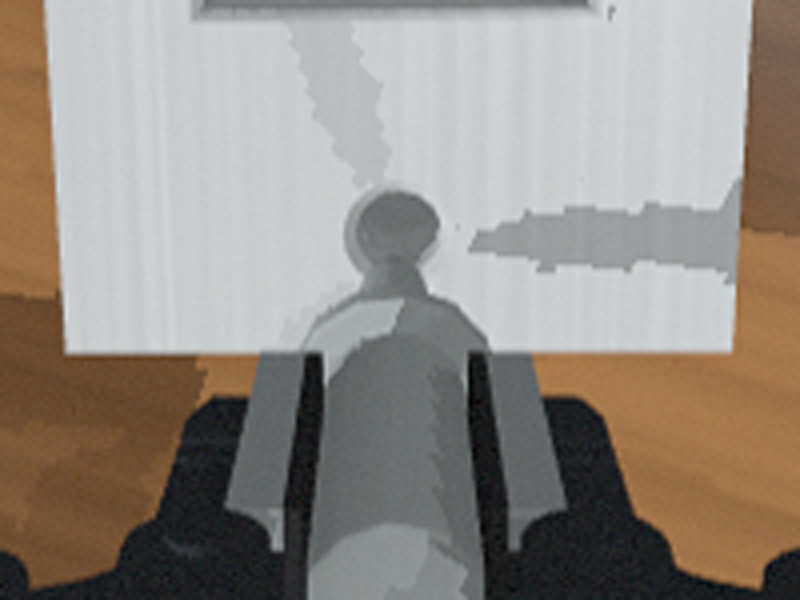

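View pics/s4.png

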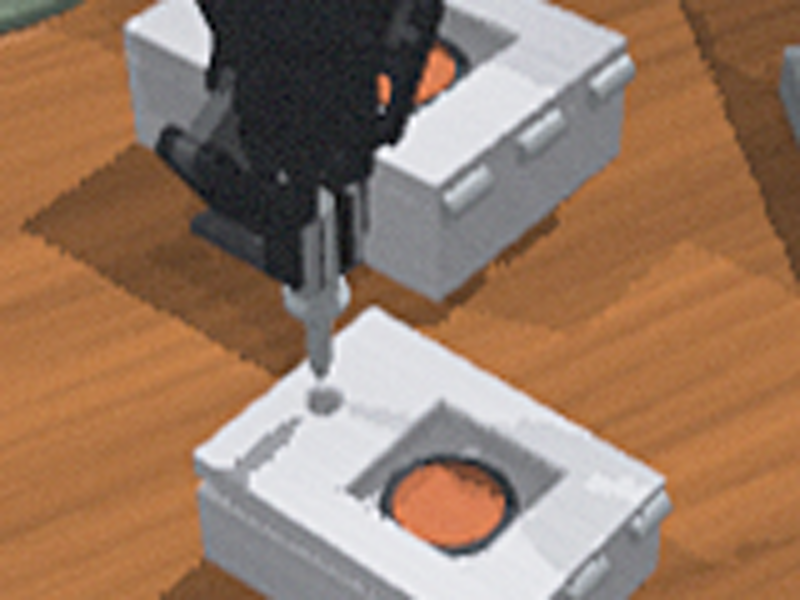

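The tip at wrist (319,265) lines up with the hole at (318,258) within about 1 mm, and the scene view agrees. Insert.

```bash
python3 -m creep '[[[1,0,0,0.007,0,0,0],[1,0,0,0.007,0,0,0],[1,0,0,0.007,0,0,0],[1,0,0,0,0,0,0]]]'
python3 -m creep '[[[1,0,0,0.006,0,0,0],[1,0,0,0.006,0,0,0],[1,0,0,0.006,0,0,0],[1,0,0,0,0,0,0]]]'
```

```text
clock: 11.95
position: [0.5285, -0.0352, 0.1079]
tool_rot: [-3.141, 0.001, 0.345]
force: [0.6, -0.0, -1.3]
grip_width: 0.0165
finger_force: 68.5
clock: 12.35
position: [0.5286, -0.0352, 0.09]
tool_rot: [-3.141, 0.001, 0.344]
force: [-0.2, -0.3, -1.1]
grip_width: 0.0164
finger_force: 68.5
```

```bash
python3 -m creep '[[[1,0,0,0,0,0,0],[1,0,0,0.006,0,0,0],[1,0,0,0.005,0,0,0],[1,0,0,0.005,0,0,0],[1,0,0,0,0,0,0]]]' 90
python3 -m creep '[[[1,0,0,0.003,0,0,0],[1,0,0,0.002,0,0,0],[1,0,0,0,0,0,0],[1,0,0,0,0,0,0]]]'
```

```text
clock: 12.85
position: [0.5288, -0.0353, 0.0743]
tool_rot: [-3.141, 0.001, 0.344]
force: [-0.4, -0.0, 1.6]
grip_width: 0.0162
finger_force: 88.2
clock: 13.25
position: [0.5288, -0.0354, 0.0699]
tool_rot: [-3.142, 0.0, 0.344]
force: [-2.5, -0.6, 3.9]
grip_width: 0.0161
finger_force: 88.5
```

```bash
python3 -m creep '[[[1,0,0,0.002,0,0,0],[1,0,0,0,0,0,0],[1,0,0,0,0,0,0]]]'
python3 -m creep '[[[1,0,0,0.002,0,0,0],[1,0,0,0,0,0,0],[1,0,0,0,0,0,0]]]'
```

```text
clock: 13.55
position: [0.529, -0.0354, 0.0692]
tool_rot: [3.141, -0.0, 0.344]
force: [-12.7, 0.2, 33.6]
grip_width: 0.0161
finger_force: 92.8
clock: 13.85
position: [0.5292, -0.0354, 0.0686]
tool_rot: [3.141, -0.001, 0.344]
force: [-22.5, 0.8, 67.5]
grip_width: 0.0159
finger_force: 96.9
```

```bash
python3 -m creep '[[[1,0,0,-0.0015,0,0,0],[1,0,0,0,0,0,0],[1,0,0,0,0,0,0],[1,0,0,0,0,0,0]]]'
python3 - <<'E'
from h import *
s=observe();q=grab_frame("scene");cv2.imwrite("pics/s5.png",cv2.resize(q["image"][180:315,230:410,::-1],(800,600),interpolation=cv2.INTER_CUBIC))
for uv in((300,258),(310,290),(330,260),(286,262)): print(uv,w(q,uv).round(4))
P=np.array([w(q,(u,v)) for v in range(240,320) for u in range(270,370)])
P=P[(P[:,2]>.046)&(P[:,2]<.066)]; hx=np.array([np.cos(.344),np.sin(.344)]); d=(P[:,:2]-[.655,.008])@hx; k=(d<-.01)&(d>-.15)
print("slope angle",np.polyfit(-d[k],P[k,2],1)); print(s["force"],s["clock"])
E
```

```text
clock: 14.25
position: [0.5291, -0.0353, 0.0691]
tool_rot: [3.141, -0.0, 0.344]
force: [-14.5, 0.0, 41.8]
grip_width: 0.0158
finger_force: 92.3
(300, 258) [ 0.5256 -0.0215  0.0547]
(310, 290) [ 0.6103 -0.0484  0.0535]
(330, 260) [0.5613 0.0284 0.0526]
(286, 262) [ 0.5191 -0.0505  0.0532]
slope angle [0.00420001 0.05207534]
[-1.45041089e+01  8.72821678e-03  4.18416591e+01] 14.25
```

View pics/s5.png

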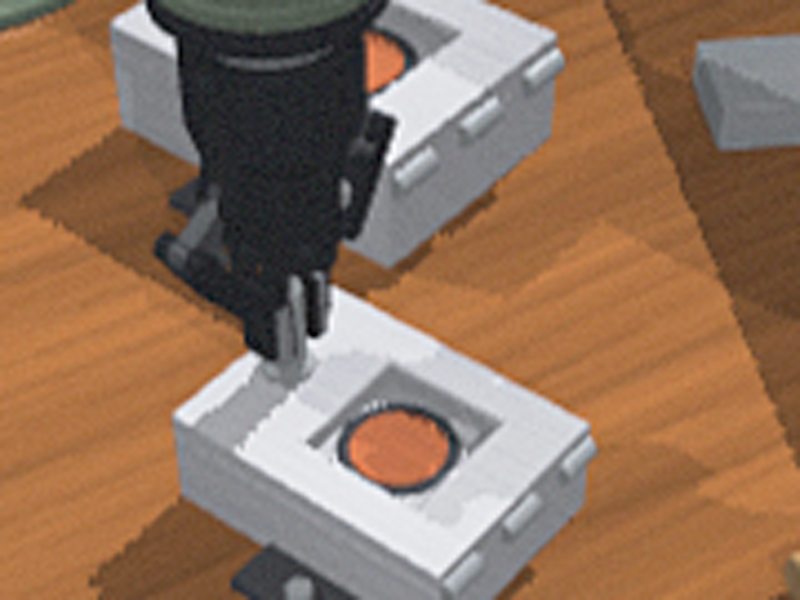

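The picture shows the gap closed and the collar seated on the upper half at crop (290,365). The depth slope is about 0.004 rad, and the gripper is still pushing with about 40 N.

```bash
python3 -c "
from workcell import *
print(job_done())"
```

```text
the job is handed in; nothing more can be done
None
```

The job is handed in at about 14 s of the 51 s: by the last camera view the upper half is fully shut (about 0.004 rad), with the pin seated to its collar and the gripper still pushing it down at about 40 N; the block, jar and hammer were not touched, and the judge's verdict was not shown.

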